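# Load the glue carousel and click it on

## Robot

A 7-joint arm with a two-finger parallel gripper is mounted at the origin on the work surface. World frame = base frame: x ahead of the robot, y to its left, z up, the work surface at z = 0. Lengths are in m, angles in degrees, forces in N, time in s.
With the tool pointing down it reaches from about 0.4 to 0.75 m from the base axis. Payload 19.5 kg.
Tool frame: the origin (TCP) lies on the mounting face of the last link; the fingertips stand 173 mm ahead of it and the grasp point (between the pads) lies 155 mm ahead of it; z points along the fingers, y is the line along which they close (so a half turn about z gives the same grasp; the last joint's range is limited). The gripper opens to 85 mm and grips with 20 to 120 N. Pads are 22 mm wide; open, the fingers measure 114 mm over their backs; the gripper's body (76 mm by 85 mm) begins 54 mm behind the grasp point. The pads swing forward as they close: fully open they stand 13 mm farther back than shut.
Start: joints at [69.803, 40.479, -1.581, 85.061, 1.261, 54.483, -4.326], TCP at [0.176, -0.547, 0.405] pointing down, gripper open.
Joint ranges: [-155.06, 155.06], [-18.47, 123.98], [-90, 86.84], [0, 140.48], [-83.41, 263.41], [0, 116], [-161.91, 161.91]. Speed limits (degrees/s): [108.29, 108.29, 147.25, 147.25, 172.46, 172.46, 172.46].

## Interface

Orientations are given as a 3x3 rotation matrix whose columns are the frame's x, y, z axes.
In Python, from station import arm gives the robot as it stands. The module is installed in compiled form; this text tells all that it offers.
- The arm moves only by the tool move_arm, never from a script. Its argument "deltas" is a list of rows, each a list of 3 entries, a list of its own where there are three numbers: the shift along the world's x, y, z normalised to -1 to 1, where 1 is 0.03 m, then the turn about the world's z normalised to -1 to 1, where 1 is 0.12 rad, then the closure, from 0 (fully open) to 1 (shut). In form: [[[x, y, z], roll, gripper], ...]. A call has 1 to 8 rows; each row shifts and turns the commanded pose from where the row before left it; what a row does not reach is not made up. A row lasts 1/12 s, in which the tool goes at most 41.7 mm and 7.16 degrees, less where a joint would pass 70% of its speed; a pose out of reach is approached as far as the arm can. A call with a number of a shift or a turn outside -1 to 1 is refused whole. A call with a gripper value outside its range is refused whole. The fingers move at their own pace and stop on an object; "grip_force" is the grip in N (left out, the last holds). Time passes only in rows, so rows that do not move let the fingers close. It gives the time, the measured TCP pose, the force, the opening and the grip force at its end, in the units of the state.
- arm.get_obs(): the state, without advancing time (a new reading comes with each control period).
- arm.capture(name): name is "scene" or "top" or "wrist"; returns a dict with "img" (480x640x3 uint8, red, green, blue), "vertical_fov" (degrees; the focal length in pixels is half the picture's height over the tangent of half this angle, whatever the lens; pixels are square), "cx", "cy" (the principal point, pixels), "position" and "rotation" of the camera in the world; the wrist camera has in their place "T_tool_cam" (4x4, takes a point from camera to tool coordinates, whose origin is the TCP and whose axes are the flange's). Camera axes: x right, y down, z forward; pixel columns grow to the right and rows downward; lengths in m; the calibration is good to about 2 mm. A picture is of the moment at which its call begins: read the wrist's pose just before it. There is no depth.
- arm.finish_job(): hands the job in; it is judged then, once.
The state is a dict: "time_s": time; "q": joint angles; "qvel": joint speeds; "effort": joint torques, N m; "position": TCP position; "tool_rot": TCP orientation; "contact_force": force on the tool from outside, world axes, zero at the start; "moment": the same for the moment, N m; "grip_width": finger opening in m; "finger_force": force on a finger pad.
Only numpy, scipy, OpenCV 4.12 (cv2) and the standard library are available. Lean on these libraries where they do the work, as an engineer would, in place of code of your own. Each camera call takes 0.05 s, during which the arm holds its last target. There are 200 camera calls.

## Task

Stand the yellow glue bottle in the empty cup at the carousel's red pointer, lowering it in upright to the bottom of the cup (do not drop it), and let go. Then turn the carousel one click anticlockwise (seen from above), so that the next empty cup rests at the pointer. Leave the two bottles that are already loaded in their cups, and do not disturb the mug or the roll of tape.

Things in the scene. Friction and masses are not known exactly. Their poses are not given: they have to be found in the camera images.
- glue: The bottle to load, standing on the table: bright yellow with an orange band and a narrower orange cap. Straight round body 36 mm in diameter and 97 mm high, then a cap 24 mm in diameter, 115 mm high in all; 0.09 to 0.18 kg. Origin at the centre of its underside, z up along its axis.
- carousel: Fixed base of the carousel: light grey disc, 230 mm in diameter, 16 mm high, with a red pointer on its rim reaching 150 mm from the axis. Origin on the turning axis at table height, z up; the pointer points along -x. On it turns a blue disc, the rotor (224 mm), with six equal pale blue round cups 60 degrees apart, their axes 85 mm from the turning axis.
- rotor (a joint): Rotor angle in rad, 0 at the start, growing anticlockwise seen from above; turns without end. A light sprung click stop every 60 degrees (1.047 rad) draws it to the nearest click and holds it; past half way (0.52 rad) it runs on to the next by itself. Turning takes about 0.15 N m at the knob.
- cup_load (a point): Centre of the inner floor of the empty cup that is at the red pointer at the start; turns with the rotor. Every cup is 40.6 mm wide inside (flared to 48 mm in the top 10 mm, 55 mm outside), floor 28 mm and rim 80 mm above the table: a bottle stands 52 mm deep, with about 2 mm of play all round, its top at 143 mm.
- cup_next (a point): The same point of the next empty cup, the one 60 degrees clockwise of the loading cup; it must come to the pointer.
- cup_a (a point): The same point of the cup 60 degrees anticlockwise of the loading cup; it holds the green-capped bottle.
- cup_b (a point): The same point of the cup 120 degrees anticlockwise of the loading cup; it holds the blue-capped bottle.
- knob_grip (a point): Grip point of the knob, on the turning axis, 124 mm above the table: middle of a pale wooden bar 56 mm long, 18 mm wide, 38 mm high (104 to 142 mm above the table) on a stem 22 mm thick. At joint value 0 the bar lies along the base's x axis (towards the pointer); it turns with the rotor, as do the point's axes.
- glue_a: Ivory bottle with green band and cap, same shape as the yellow one, loose in cup a. Origin at the centre of its underside.
- glue_b: Ivory bottle with blue band and cap, same shape, loose in cup b. Origin at the centre of its underside.
- tape: Bystander: roll of packing tape lying flat, white with a blue core, 100 mm in diameter, 48 mm high. Origin at the centre of its underside.
- mug: Bystander: blue-patterned ceramic mug, 76 mm in diameter, 85 mm high, handle on its +y side. Origin at the centre of its underside.
Not all that is in view belongs to the job. Leave any pink or purple look-alike of the glue alone.

How it is judged (in metres and radians):
On the way, in this order (a step that is already met when the one before it is completed fails the run):
1. the yellow bottle stands on the bottom of the loading cup, upright and let go, the carousel still at its first click (horizontal distance between glue and cup_load below 0.008 m and z of glue in the frame of cup_load between -0.006 and 0.006 m and angle between glue's own z axis and vertical below 0.15 rad and contact force between the fingers and glue below 0.2 N and value of joint rotor between -0.15 and 0.15 rad), for 0.2 s.
2. the carousel rests one click further anticlockwise (value of joint rotor between 0.9272 and 1.1672 rad and velocity of joint rotor between -0.05 and 0.05 rad/s), for 0.2 s.
At the end, for the whole second after the job is handed in: Yellow bottle let go, at rest in the cup it was loaded into (8 mm from the cup's axis, 6 mm from its floor, 0.15 rad from upright at most); rotor at rest within 0.12 rad of 1.047; both ivory bottles in their own cups (within 10 mm of the axis, 8 mm of the floor) (all of step 2 and horizontal distance between glue and cup_load below 0.008 m and z of glue in the frame of cup_load between -0.006 and 0.006 m and angle between glue's own z axis and vertical below 0.15 rad and contact force between the fingers and glue below 0.2 N and horizontal distance between glue_a and cup_a below 0.01 m and z of glue_a in the frame of cup_a below 0.008 m and horizontal distance between glue_b and cup_b below 0.01 m and z of glue_b in the frame of cup_b below 0.008 m and linear speed of glue below 0.02 m/s); the robot touches nothing.
It fails at once if the carousel is turned more than half way to a second click, or the wrong way more than half way to the click behind (value of joint rotor above 1.6 rad or value of joint rotor below -0.53 rad).
It fails at once if the yellow bottle is dropped (falls freely by more than about 25 mm) (linear speed of glue above 0.7 m/s and contact force between the fingers and glue below 0.05 N).
It fails at once if the yellow bottle is toppled (angle between glue's own z axis and vertical above 1.1 rad).
It fails at once if a loaded bottle leaves its cup (horizontal distance between glue_a and cup_a above 0.02 m or z of glue_a in the frame of cup_a above 0.02 m or horizontal distance between glue_b and cup_b above 0.02 m or z of glue_b in the frame of cup_b above 0.02 m).
It fails at once if the mug or the tape is pushed more than 30 mm (distance of any of mug, tape from where it was at the start of the episode above 0.03 m).
It also fails if it takes over 61 s, if anything falls off the work surface, if the arm or the gripper's body presses on something with over 40 N, if the wrist force passes 120 N, or if a joint passes its speed limit or range.

## Working session

There is one attempt and no reset: what is moved stays moved. The work goes in short steps, Python scripts to look and compute and a tool call to move; the robot and the scene stay as the last step left them, time stands still between calls to the robot, and variables do not carry over. Pictures are saved under pics/ and viewed, at most 10 in all, crops included, and the job is handed in when it is done.

Besides the shell and the picture viewer there is one more tool, called after ">>>" in YAML: its name, and indented under it one key for each argument. move_arm: Moves the arm, as the interface text tells. Scaled input: -1 to 1 covers 0.03 m each way for a shift and 0.12 rad each way for a turn. Its arguments: {"type":"object","properties":{"deltas":{"type":"array","items":{"type":"array"}},"grip_force":{"type":"number"}},"required":["deltas"]}

```bash
mkdir -p pics; cat > h.py <<'E'
import numpy as np, cv2
from station import arm
def cap(n,f=None):
    o=arm.get_obs(); c=arm.capture(n)
    if n=="wrist":
        T=np.eye(4);T[:3,:3]=np.array(o["tool_rot"]);T[:3,3]=o["position"]
        M=T@np.array(c["T_tool_cam"]); c["position"],c["rotation"]=M[:3,3],M[:3,:3]
    c["position"]=np.array(c["position"]);c["rotation"]=np.array(c["rotation"])
    if f: cv2.imwrite("pics/"+f,c["img"][:,:,::-1])
    return c
def foc(c): return 240/np.tan(np.radians(c["vertical_fov"])/2)
def ray(c,u,v,z):
    d=c["rotation"]@np.array([(u-c["cx"])/foc(c),(v-c["cy"])/foc(c),1])
    return c["position"]+d*(z-c["position"][2])/d[2]
def proj(c,p):
    q=c["rotation"].T@(np.array(p)-c["position"]); return foc(c)*q[:2]/q[2]+[c["cx"],c["cy"]]
E
python3 - <<'E'
from h import *
for n in("top","scene"):
    c=cap(n,n+"1.png"); print(n,c["position"],c["rotation"].round(3).tolist(),c["vertical_fov"],c["cx"],c["cy"])
    np.save(n+"1.npy",c,allow_pickle=True)
o=arm.get_obs();print(o["time_s"],o["tool_rot"],o["grip_width"])
E
```

```text
top [ 0.45779355 -0.08571174  1.07739614] [[-0.003, -0.995, 0.097], [-1.0, 0.002, -0.006], [0.006, -0.097, -0.995]] 54.51008148330328 313.99056057069953 238.9984436266146
scene [1.21007203 0.17563695 0.71340355] [[-0.397, 0.59, -0.703], [0.917, 0.272, -0.29], [0.02, -0.76, -0.65]] 55.76522112087203 308.69867736402995 244.2157399918193
0.1 [[ 9.52110015e-01  3.05755467e-01 -3.36248208e-04]
 [ 3.05755651e-01 -9.52109548e-01  9.44265677e-04]
 [-3.14307354e-05 -1.00185460e-03 -9.99999498e-01]] 0.0855550240199649
```

View pics/top1.png

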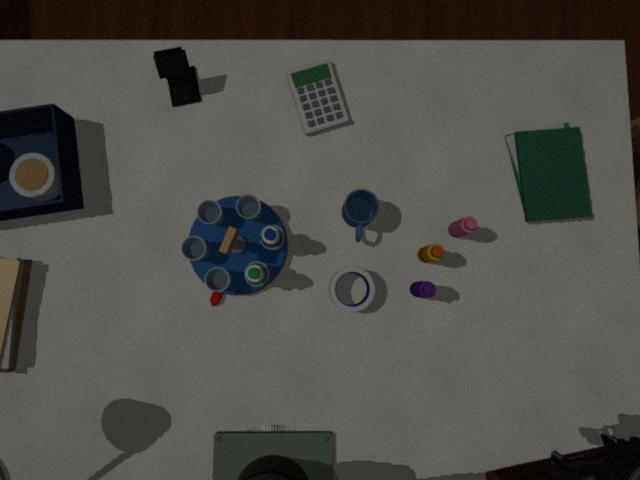

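View pics/scene1.png

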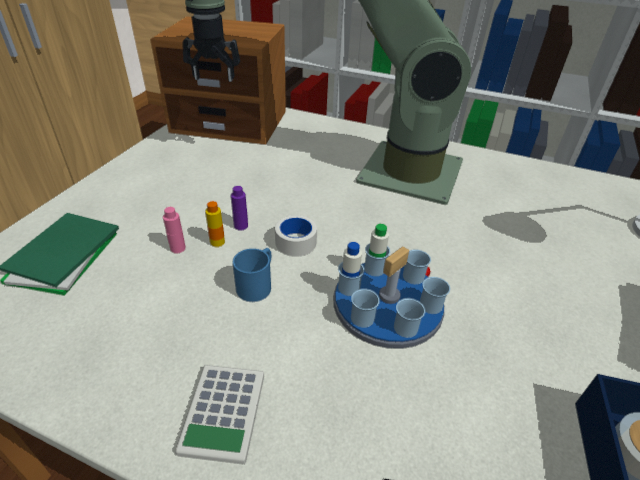

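Three bottle look-alikes in the top view: pink (462,227), yellow with an orange cap (431,253) and purple (423,290). The yellow one fits the description. The loading cup is at (217,279) by the red pointer (216,298), with the green-capped bottle at (256,273), the blue-capped one at (271,235) and the next cup at (194,248). I'll confirm in an enlarged crop.

```bash
python3 - <<'E'
from h import *
a=cv2.imread("pics/top1.png")
A=cv2.resize(a[190:310,175:295],None,fx=4,fy=4,interpolation=cv2.INTER_CUBIC)
B=cv2.resize(a[205:305,405:480],None,fx=4,fy=4,interpolation=cv2.INTER_CUBIC)
B=cv2.copyMakeBorder(B,0,80,0,0,cv2.BORDER_CONSTANT)
cv2.imwrite("pics/crop1.png",np.hstack([A,B]))
for n in("top","scene"):
    c=np.load(n+"1.npy",allow_pickle=True).item(); h=cv2.cvtColor(c["img"],cv2.COLOR_RGB2HSV)
    for nm,lo,hi in(("yellow",(18,150,80),(34,255,255)),("orange",(8,170,80),(17,255,255)),("red",(0,170,90),(5,255,255)),("green",(55,130,60),(85,255,255))):
        m=cv2.inRange(h,lo,hi); k,l,s,ce=cv2.connectedComponentsWithStats(m)
        print(n,nm,[(s[i].tolist(),ce[i].round(1).tolist()) for i in range(1,k) if 15<s[i][4]<400])
E
```

```text
top yellow [([427, 244, 15, 16, 74], [431.7, 251.5])]
top orange [([432, 246, 11, 11, 92], [437.2, 250.8])]
top red []
top green [([564, 123, 5, 5, 17], [566.1, 125.0]), ([248, 268, 10, 10, 84], [252.7, 272.6])]
scene yellow [([206, 207, 17, 22, 261], [214.1, 218.7]), ([210, 237, 15, 10, 92], [217.2, 241.9])]
scene orange [([252, 21, 21, 3, 24], [262.2, 22.0]), ([208, 201, 9, 11, 88], [212.0, 206.4]), ([208, 225, 16, 15, 159], [216.1, 233.1])]
scene red [([427, 268, 3, 7, 18], [427.9, 271.2])]
scene green [([376, 224, 11, 12, 112], [380.6, 229.5]), ([369, 249, 17, 8, 57], [376.8, 254.0]), ([1, 272, 9, 12, 33], [4.6, 277.0]), ([18, 286, 49, 9, 131], [47.9, 289.9])]
```

View pics/crop1.png

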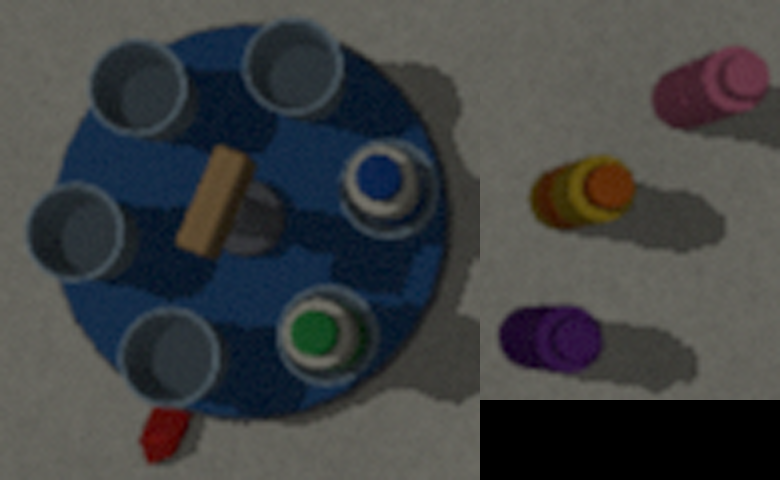

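```bash
python3 - <<'E'
from h import *
c=np.load("top1.npy",allow_pickle=True).item();s=np.load("scene1.npy",allow_pickle=True).item()
uv=np.array([(170,357),(326,335),(389,188),(293,68),(139,88),(77,232)])/4+[175-.4,190-.4]
P=np.array([ray(c,*p,.08)[:2] for p in uv]); C=P.mean(0)
d=(P-C)@[1,1j]; print(C,abs(d).round(4)); a=np.angle((d*np.exp(-1j*np.pi/3*np.arange(6))).sum());print("pointer dir deg",np.degrees(a),"cup",C+.085*np.array([np.cos(a),np.sin(a)]))
print("knob",ray(c,175-.4+215/4,190-.4+202/4,.142))
print("red",ray(c,175+165/4,190+435/4,.012)-[*C,0])
g=ray(c,436.8,251,.115);print("glue cap",g)
print("scene proj cap mid",proj(s,[*g[:2],.107]),"mid top", proj(s,[*g[:2],.115]), "base",proj(s,[*g[:2],0]),"green",)
E
```

```text
[0.54811414 0.08291642] [0.0845 0.0839 0.0848 0.0837 0.0841 0.0838]
pointer dir deg 157.71439712620534 cup [0.46946321 0.11515043]
knob [0.54691683 0.08124398 0.142     ]
red [-0.12229103  0.04691603  0.012     ]
glue cap [ 0.52585111 -0.34604043  0.115     ]
scene proj cap mid [211.82585183 206.56030315] mid top [211.40450688 203.66739031] base [217.07697099 242.61396909] green
```

Confirmed: the glue is at (0.526, -0.346), and the scene camera agrees to within 0.5 px. The axis is at (0.548, 0.083), the pointer direction is 157.7°, and the loading cup is at (0.4695, 0.115). The six cups fit at a radius of 84–85 mm. Closing along -112.3° suits both the cup and the knob, so I'll turn -40° while moving over the glue.

>>> move_arm:
  deltas:
    - [[0.8,0.46,0],-0.4,0]
    - [[0.8,0.46,0],-0.4,0]
    - [[0.8,0.46,0],-0.4,0]
    - [[0.8,0.46,0],-0.4,0]
    - [[0.8,0.46,0],-0.4,0]
    - [[0.8,0.46,0],-0.4,0]
    - [[0.8,0.46,0],-0.4,0]
    - [[0.8,0.46,0],-0.4,0]
  grip_force: 40

```text
time_s: 0.77
position: [0.3689, -0.4362, 0.4045]
tool_rot: [[0.997, -0.075, -0.0], [-0.075, -0.997, 0.0], [-0.0, -0.0, -1.0]]
contact_force: [0.7, -1.1, 0.4]
grip_width: 0.0853
finger_force: 0.0
```

>>> move_arm:
  deltas:
    - [[0.8,0.46,0],-0.4,0]
    - [[0.8,0.46,0],-0.4,0]
    - [[0.8,0.46,0],-0.4,0]
    - [[0.8,0.46,0],-0.4,0]
    - [[0.8,0.46,0],-0.4,0]
    - [[0.8,0.46,0],-0.4,0]
    - [[0.8,0.46,0],-0.4,0]
    - [[0,0,0],0,0]

```text
time_s: 1.43
position: [0.54, -0.3365, 0.4036]
tool_rot: [[0.918, -0.396, 0.001], [-0.396, -0.918, 0.003], [-0.0, -0.003, -1.0]]
contact_force: [0.2, 1.1, -0.8]
grip_width: 0.0857
finger_force: 0.0
```

```bash
cat > w.py <<'E'
from h import *
import sys
c=cap("wrist",sys.argv[1]); np.save("w.npy",c,allow_pickle=True)
o=arm.get_obs();R=np.array(o["tool_rot"]);print(o["time_s"],np.round(o["position"],4),"yaw_y",np.degrees(np.arctan2(R[1,1],R[0,1])).round(2),"z",R[:,2].round(4),np.round(o["q"],1),o["grip_width"],np.round(o["contact_force"],1))
E
python3 w.py w1.png; python3 - <<'E'
from h import *
c=np.load("w.npy",allow_pickle=True).item()
print(c["position"],c["rotation"].round(2).tolist(),proj(c,[.526,-.346,.115]),proj(c,[.526,-.346,0]))
E
```

```text
1.4833 [ 0.5378 -0.3384  0.4037] yaw_y -113.27 z [-3.0e-04  1.3e-03 -1.0e+00] [ 23.1  47.2  14.5  71.2 -12.   63.1 -74.7] 0.08536867736636475 [-0.5 -0.3 -0.5]
[ 0.61674254 -0.37040129  0.37297287] [[-0.4, -0.87, -0.3], [-0.92, 0.37, 0.13], [-0.0, 0.32, -0.95]] [345.19728414 241.17496213] [340.0424085  203.24522008]
```

View pics/w1.png

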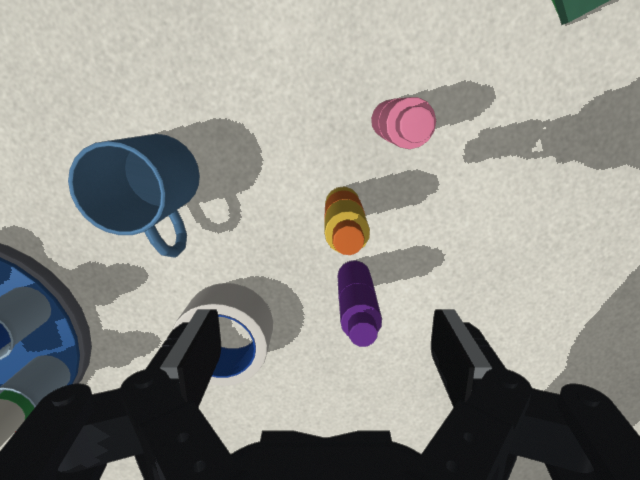

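The wrist view shows the yellow bottle with its cap top at (348,237), pink at (416,123) and purple at (363,334). The cap is about 3 px from where I predicted it.

```bash
python3 - <<'E'
from h import *
c=np.load("w.npy",allow_pickle=True).item()
h=cv2.cvtColor(c["img"],cv2.COLOR_RGB2HSV);m=cv2.inRange(h,(8,190,150),(16,255,255));k,l,s,ce=cv2.connectedComponentsWithStats(m)
print([(s[i].tolist(),ce[i].round(1).tolist(),ray(c,*ce[i],.115).round(4)) for i in range(1,k) if s[i][4]>100])
y=ray(c,348,237.5,.115);print(y)
for p in((416,123),(363,334)):
    q=ray(c,*p,.115);d=(q-y)[:2];t=np.radians(67.7);print(q,"along",d@[np.cos(t),np.sin(t)],"lat",d@[-np.sin(t),np.cos(t)])
E
```

```text
[([334, 226, 30, 28, 608], [348.5, 239.9], array([ 0.526 , -0.3486,  0.115 ]))]
[ 0.52784113 -0.34897836  0.115     ]
[ 0.5845538  -0.42077599  0.115     ] along -0.04490788882462349 lat -0.07971516651592823
[ 0.4468156  -0.32898886  0.115     ] along -0.012251153373707907 lat 0.08255073929715333
```

>>> move_arm:
  deltas:
    - [[-0.3,-0.23,-0.5],0.17,0]
    - [[0,0,-0.8],0,0]
    - [[0,0,-0.8],0,0]
    - [[0,0,-0.8],0,0]
    - [[0,0,-0.8],0,0]
    - [[0,0,-0.8],0,0]
    - [[0,0,-0.8],0,0]
    - [[0,0,-0.5],0,0]

```text
time_s: 2.15
position: [0.5258, -0.3476, 0.2283]
tool_rot: [[0.925, -0.379, -0.002], [-0.379, -0.925, 0.001], [-0.003, -0.0, -1.0]]
contact_force: [0.3, 0.2, -0.7]
grip_width: 0.0853
finger_force: 0.0
```

>>> move_arm:
  deltas:
    - [[0,0,0],0,0]
    - [[0,0,0],0,0.3]
    - [[0,0,0],0,0.6]
    - [[0,0,0],0,1]
    - [[0,0,0],0,1]
    - [[0,0,0],0,1]
    - [[0,0,0],0,1]
    - [[0,0,0],0,1]
  grip_force: 40

```text
time_s: 2.82
position: [0.527, -0.3476, 0.2317]
tool_rot: [[0.925, -0.379, 0.001], [-0.379, -0.925, -0.001], [0.001, 0.0, -1.0]]
contact_force: [-1.1, -0.1, 8.2]
grip_width: 0.0353
finger_force: 39.1
```

>>> move_arm:
  deltas:
    - [[0,0,0.4],0,1]
    - [[0,0,0.8],0,1]
    - [[0,0,0.8],0,1]
    - [[0,0,0.8],0,1]
    - [[0,0,0.8],0,1]
    - [[0,0,0.8],0,1]
    - [[0,0,0.8],0,1]
    - [[0,0,0.4],0,1]

```text
time_s: 3.48
position: [0.5266, -0.3474, 0.4027]
tool_rot: [[0.925, -0.379, 0.003], [-0.379, -0.925, -0.002], [0.003, 0.001, -1.0]]
contact_force: [0.7, 0.5, -0.8]
grip_width: 0.0351
finger_force: 40.1
```

>>> move_arm:
  deltas:
    - [[-0.05,0.4,0],0,1]
    - [[-0.1,0.8,0],0,1]
    - [[-0.1,0.8,0],0,1]
    - [[-0.1,0.8,0],0,1]
    - [[-0.1,0.8,0],0,1]
    - [[-0.1,0.8,0],0,1]
    - [[-0.1,0.8,0],0,1]
    - [[-0.1,0.8,0],0,1]

```text
time_s: 4.15
position: [0.5038, -0.1662, 0.3997]
tool_rot: [[0.925, -0.379, 0.001], [-0.379, -0.925, 0.0], [0.001, -0.0, -1.0]]
contact_force: [1.0, 0.1, -1.5]
grip_width: 0.035
finger_force: 40.1
```

>>> move_arm:
  deltas:
    - [[-0.1,0.8,0],0,1]
    - [[-0.1,0.8,0],0,1]
    - [[-0.1,0.8,0],0,1]
    - [[-0.1,0.8,0],0,1]
    - [[-0.1,0.8,0],0,1]
    - [[-0.1,0.8,0],0,1]
    - [[-0.1,0.8,0],0,1]
    - [[-0.1,0.8,0],0,1]

```text
time_s: 4.82
position: [0.4799, 0.0257, 0.3996]
tool_rot: [[0.925, -0.379, 0.001], [-0.379, -0.925, 0.001], [0.001, -0.001, -1.0]]
contact_force: [0.7, 1.1, -1.5]
grip_width: 0.0352
finger_force: 40.1
```

>>> move_arm:
  deltas:
    - [[-0.1,0.8,0],0,1]
    - [[-0.1,0.8,0],0,1]
    - [[-0.1,0.8,0],0,1]
    - [[-0.1,0.6,0],0,1]
    - [[-0.1,0.2,0],0,1]
    - [[0,0,0],0,1]
    - [[0,0,0],0,1]

```text
time_s: 5.4
position: [0.4653, 0.12, 0.3992]
tool_rot: [[0.925, -0.379, 0.001], [-0.379, -0.925, 0.0], [0.001, -0.0, -1.0]]
contact_force: [0.1, 0.5, -1.8]
grip_width: 0.035
finger_force: 40.2
```

```bash
python3 w.py w2.png; python3 - <<'E'
from h import *
t=cap("top","top2.png");s=cap("scene","scene2.png")
a=t["img"][180:310,170:320,::-1];b=s["img"][130:340,310:460,::-1]
A=cv2.resize(a,None,fx=2.6,fy=2.6,interpolation=3);B=cv2.resize(b,None,fx=2.6,fy=2.6,interpolation=3)
A=cv2.copyMakeBorder(A,0,B.shape[0]-A.shape[0],0,0,0);cv2.imwrite("pics/crop2.png",np.hstack([A,B]))
E
```

```text
5.45 [0.4655 0.1196 0.3991] yaw_y -112.34 z [ 6.e-04 -1.e-04 -1.e+00] [ -29.3   34.5   19.3  105.   -15.8   43.1 -113.8] 0.03515206436589546 [ 0.2  0.4 -1.9]
```

View pics/w2.png

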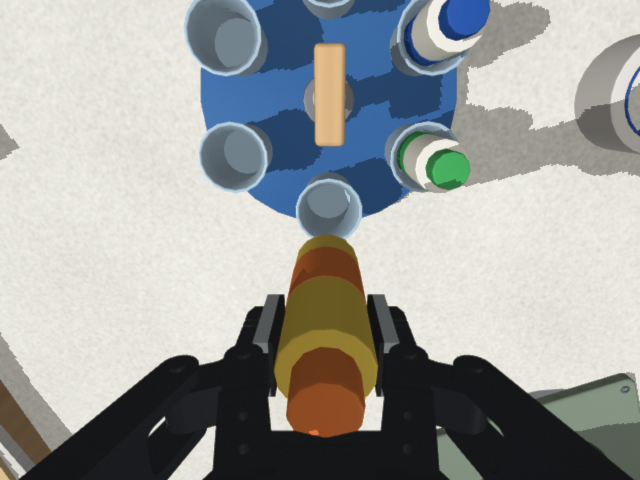

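The wrist view shows the bottle gripped straight. The cup rims are at about (328,210) for loading, (235,157) for next and (425,158) for a, and the bottle's far bottom edge is at (327,235). I'll compare these in the same camera.

```bash
python3 - <<'E'
from h import *
c=np.load("w.npy",allow_pickle=True).item()
T=np.array([.4655,.1196]);u=np.array([np.cos(np.radians(-22.3)),np.sin(np.radians(-22.3))]);n=np.array([-u[1],u[0]])
C=np.array([.5481,.0829]);L=C-.085*u
for k,p,z in(("load rim",(328.5,210),.08),("next rim",(234.5,157),.08),("a rim",(426,157),.08),("knob",(329.5,94),.142)):
    q=ray(c,*p,z)[:2];print(k,q.round(4),"rel axis u,n",((q-C)@u).round(4),((q-C)@n).round(4))
b=ray(c,327,235,.167)[:2];print("bottom far edge rel tcp",(b-T)@u,(b-T)@n)
for x in(-.002,0,.002): 
  P=T+u*x; print(x,proj(c,[*(P+u*.018),.167]),"cap",proj(c,[*P,.282]))
print("cup expected",L,"d",L-T)
# rim ellipse predicted extents
t=np.linspace(0,6.28,60);E=np.array([proj(c,[*(L+.0275*np.array([np.cos(a),np.sin(a)])),.08]) for a in t]);print(E.min(0),E.max(0))
E
```

```text
load rim [0.4703 0.1149] rel axis u,n -0.0841 0.0001
next rim [0.5363 0.1656] rel axis u,n -0.0423 0.0721
a rim [0.4808 0.0302] rel axis u,n -0.0422 -0.0743
knob [0.5488 0.0828] rel axis u,n 0.0007 0.0001
bottom far edge rel tcp 0.014793429379886567 -0.0010982008522604843
-0.002 [325.08049016 232.99967655] cap [324.17489133 414.93016808]
0 [325.07978858 229.66952696] cap [324.16814255 409.53815877]
0.002 [325.07908268 226.3189426 ] cap [324.16131303 404.0816416 ]
cup expected [0.46945717 0.11515377] d [ 0.00395717 -0.00444623]
[294.28332726 176.93168538] [362.92789806 243.33133909]
```

```bash
python3 - <<'E'
import cv2
a=cv2.imread("pics/w2.png")
cv2.imwrite("pics/crop3.png",cv2.resize(a[165:315,255:405],None,fx=4,fy=4,interpolation=3))
E
```

```text
(no output)
```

View pics/crop3.png

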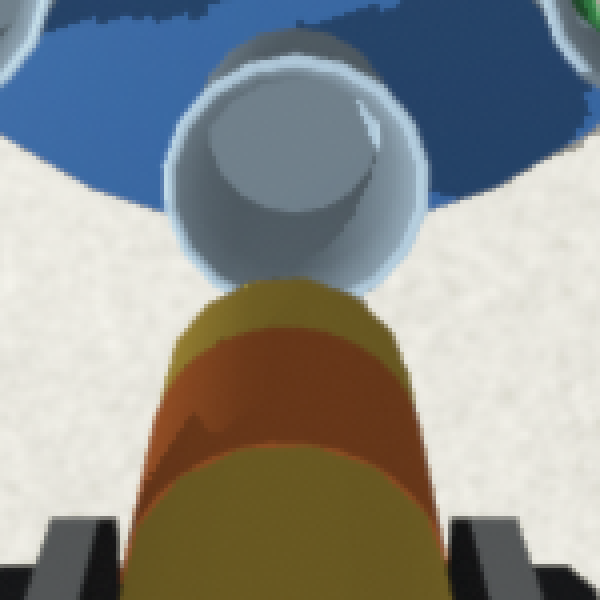

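Loading cup rim: left 295.7, right 362.5, top 178.2, which matches the prediction. The bottle's bottom sits about 2.5 mm towards -u (away from the carousel) relative to the TCP. I'll correct for that and descend to just above the rim.

>>> move_arm:
  deltas:
    - [[0.22,-0.15,0],0,1]
    - [[0,0,-0.5],0,1]
    - [[0,0,-0.5],0,1]
    - [[0,0,-0.5],0,1]
    - [[0,0,-0.5],0,1]
    - [[0,0,-0.4],0,1]
    - [[0,0,0],0,1]
    - [[0,0,0],0,1]

```text
time_s: 6.22
position: [0.4724, 0.1154, 0.3267]
tool_rot: [[0.925, -0.38, -0.0], [-0.38, -0.925, -0.0], [-0.0, 0.0, -1.0]]
contact_force: [0.1, -0.3, -1.5]
grip_width: 0.035
finger_force: 40.2
```

```bash
python3 w.py w3.png; python3 - <<'E'
from h import *
s=cap("scene");t=cap("top")
w=cv2.imread("pics/w3.png")[150:450,220:440]
b=cv2.resize(s["img"][190:310,350:450,::-1],None,fx=4,fy=4,interpolation=3)
w=cv2.resize(w,None,fx=1.6,fy=1.6,interpolation=3)
np.save("s3.npy",s,allow_pickle=True)
cv2.imwrite("pics/crop4.png",np.hstack([w,b]))
E
```

```text
6.2667 [0.4724 0.1156 0.3271] yaw_y -112.33 z [ 5.e-04  0.e+00 -1.e+00] [ -26.    41.2   15.3  109.1  -19.1   32.1 -110.4] 0.03502947585751101 [ 0.7  0.3 -1.3]
```

View pics/crop4.png

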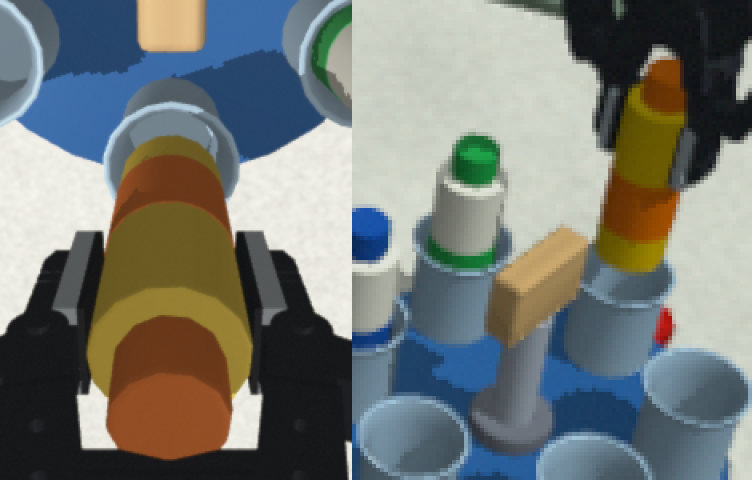

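The bottle is just above the cup and looks centred. In the wrist crop the rim spans 103–240 with its top at 101, and the bottle's far bottom edge is at (170,135). I'll turn these into offsets.

```bash
python3 - <<'E'
from h import *
c=np.load("w.npy",allow_pickle=True).item();s=np.load("s3.npy",allow_pickle=True).item()
T=np.array([.4724,.1156]);u=np.array([np.cos(np.radians(-22.3)),np.sin(np.radians(-22.3))]);n=np.array([-u[1],u[0]])
f=lambda a,b:(220+a/1.6-.2,150+b/1.6-.2)
rt=ray(c,*f(171.5,101),.08)[:2]-.0275*u; be=ray(c,*f(170.5,135),.0954)[:2]-.018*u
rl=ray(c,*f(103,170),.08)[:2];rr=ray(c,*f(240,170),.08)[:2]
print("cup centre from rim",rt,"lr mid n",((rl+rr)/2-T)@n,"width",(rl-rr)@n,"bottle bottom",be)
d=rt-be;print("cup-bottle u,n",d@u,d@n,"tcp-bottle",(T-be)@u,(T-be)@n)
# scene: bottle bottom edges & rim; predict
g=lambda a,b:(350+(a-352)/4-.4,190+b/4-.4)
for nm,p in(("cup",[.4695,.1152]),("be",be)):
    t=np.linspace(0,6.28,90)
    for r,z in((.0275,.08),(.018,.0954)):
        E=np.array([proj(s,[*(np.array(p)+r*np.array([np.cos(a),np.sin(a)])),z]) for a in t]);print(nm,r,E.min(0).round(1),E.max(0).round(1))
print("obs rim L,R,bottom",g(577,290),g(675,290),g(630,307),"bottle L,R,bottom",g(597,250),g(666,255),g(632,272))
E
```

```text
cup centre from rim [0.46854321 0.11527845] lr mid n -0.0017757836301829663 width 0.05354815008448471 bottle bottom [0.46984577 0.11517631]
cup-bottle u,n -0.0012439024445088365 -0.00039976336016736016 tcp-bottle 0.0022024236508439736 0.0013612186034322469
cup 0.0275 [403.4 248.8] [430.  266.5]
cup 0.018 [409.1 246.3] [426.8 257.8]
be 0.0275 [403.3 248.9] [429.9 266.6]
be 0.018 [409.1 246.3] [426.7 257.9]
obs rim L,R,bottom (405.85, 262.1) (430.35, 262.1) (419.1, 266.35) bottle L,R,bottom (410.85, 252.1) (428.1, 253.35) (419.6, 257.6)
```

>>> move_arm:
  deltas:
    - [[-0.02,0.01,-0.3],0,1]
    - [[0,0,-0.3],0,1]
    - [[0,0,-0.3],0,1]
    - [[0,0,-0.2],0,1]
    - [[0,0,-0.2],0,1]
    - [[0,0,0],0,1]

```text
time_s: 6.87
position: [0.4712, 0.1164, 0.2867]
tool_rot: [[0.925, -0.379, -0.001], [-0.379, -0.925, -0.0], [-0.001, 0.001, -1.0]]
contact_force: [0.8, 1.1, -1.9]
grip_width: 0.0349
finger_force: 40.2
```

>>> move_arm:
  deltas:
    - [[0,0,-0.2],0,1]
    - [[0,0,-0.2],0,1]
    - [[0,0,-0.2],0,1]
    - [[0,0,-0.15],0,1]
    - [[0,0,0],0,1]
    - [[0,0,0],0,1]

```text
time_s: 7.37
position: [0.4713, 0.1164, 0.265]
tool_rot: [[0.925, -0.379, -0.0], [-0.379, -0.925, -0.0], [-0.0, 0.0, -1.0]]
contact_force: [1.2, -0.1, -1.1]
grip_width: 0.0353
finger_force: 40.2
```

>>> move_arm:
  deltas:
    - [[0,0,-0.1],0,1]
    - [[0,0,-0.07],0,1]
    - [[0,0,0],0,1]
    - [[0,0,0],0,1]

```text
time_s: 7.7
position: [0.4713, 0.1164, 0.2601]
tool_rot: [[0.925, -0.379, 0.0], [-0.379, -0.925, 0.0], [-0.0, -0.0, -1.0]]
contact_force: [0.1, -0.4, -1.6]
grip_width: 0.0356
finger_force: 40.4
```

>>> move_arm:
  deltas:
    - [[0,0,-0.05],0,1]
    - [[0,0,0],0,1]
    - [[0,0,0],0,1]

```text
time_s: 7.95
position: [0.4714, 0.1165, 0.2595]
tool_rot: [[0.925, -0.379, 0.001], [-0.379, -0.925, 0.001], [0.001, -0.001, -1.0]]
contact_force: [-4.0, 0.1, 23.1]
grip_width: 0.0351
finger_force: 42.4
```

>>> move_arm:
  deltas:
    - [[0,0,-0.04],0,1]
    - [[0,0,0],0,1]
    - [[0,0,0],0,1]

```text
time_s: 8.2
position: [0.4717, 0.1166, 0.259]
tool_rot: [[0.925, -0.379, 0.003], [-0.379, -0.925, 0.001], [0.002, -0.002, -1.0]]
contact_force: [-6.1, -0.3, 40.4]
grip_width: 0.0348
finger_force: 44.1
```

Contact is at the expected floor height. I'll ease off the pressure and release.

>>> move_arm:
  deltas:
    - [[0,0,0.07],0,1]
    - [[0,0,0],0,0.8]
    - [[0,0,0],0,0.5]
    - [[0,0,0],0,0.2]
    - [[0,0,0],0,0.1]
    - [[0,0,0],0,0.1]
    - [[0,0,0],0,0.1]
    - [[0,0,0],0,0.1]

```text
time_s: 8.87
position: [0.4713, 0.1164, 0.2594]
tool_rot: [[0.925, -0.379, -0.0], [-0.379, -0.925, 0.0], [-0.0, -0.0, -1.0]]
contact_force: [-0.4, 0.5, 0.1]
grip_width: 0.0771
finger_force: 0.0
```

>>> move_arm:
  deltas:
    - [[0,0,0.2],0,0.1]
    - [[0,0,0.5],0,0.1]
    - [[0,0,0.8],0,0.1]
    - [[0,0,0.8],0,0.1]
    - [[0,0,0.8],0,0.1]
    - [[0,0,0.6],0,0.1]
    - [[0,0,0],0,0.1]
    - [[0,0,0],0,0.1]

```text
time_s: 9.53
position: [0.4713, 0.1165, 0.3713]
tool_rot: [[0.925, -0.379, 0.002], [-0.379, -0.925, 0.001], [0.001, -0.001, -1.0]]
contact_force: [0.4, -0.1, -1.1]
grip_width: 0.0771
finger_force: 0.0
```

```bash
python3 w.py w4.png
```

```text
9.5833 [0.4712 0.1165 0.3705] yaw_y -112.27 z [ 2.e-04  3.e-04 -1.e+00] [ -27.8   37.3   18.   106.4  -17.3   39.  -112. ] 0.07717152853164139 [ 0.1 -0.1  1. ]
```

View pics/w4.png

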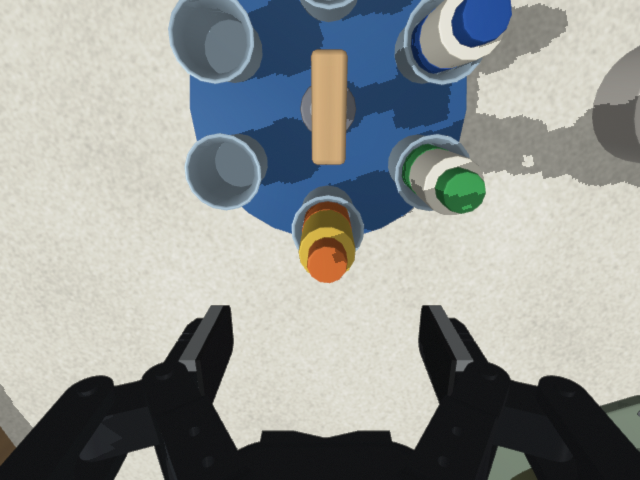

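The yellow bottle (cap at 327,260) stands upright in its cup, and the fingers are clear. The knob bar at (329,107) is aligned, so I'll move over it and grip.

>>> move_arm:
  deltas:
    - [[0.51,-0.22,0],0,0.1]
    - [[0.51,-0.22,0],0,0.1]
    - [[0.51,-0.22,0],0,0.1]
    - [[0.51,-0.22,0],0,0.1]
    - [[0.51,-0.22,0],0,0.1]
    - [[0,0,-0.5],0,0.1]
    - [[0,0,-0.6],0,0.1]
    - [[0,0,-0.6],0,0.1]

```text
time_s: 10.25
position: [0.5477, 0.0832, 0.3179]
tool_rot: [[0.925, -0.379, -0.001], [-0.379, -0.925, -0.0], [-0.001, 0.0, -1.0]]
contact_force: [0.6, 0.3, 0.0]
grip_width: 0.0767
finger_force: 0.0
```

>>> move_arm:
  deltas:
    - [[0,0,-0.6],0,0.1]
    - [[0,0,-0.5],0,0.1]
    - [[0,0,-0.2],0,0.1]
    - [[0,0,0],0,0.1]
    - [[0,0,0],0,0.1]

```text
time_s: 10.67
position: [0.5479, 0.0834, 0.2805]
tool_rot: [[0.925, -0.379, -0.0], [-0.379, -0.925, -0.0], [-0.0, 0.0, -1.0]]
contact_force: [1.0, 0.0, 0.2]
grip_width: 0.0771
finger_force: 0.0
```

>>> move_arm:
  deltas:
    - [[0,0,0],0,0.4]
    - [[0,0,0],0,0.6]
    - [[0,0,0],0,0.8]
    - [[0,0,0],0,1]
    - [[0,0,0],0,1]
    - [[0,0,0],0,1]
    - [[0,0,0],0,1]
    - [[0,0,0],0,1]
  grip_force: 50

```text
time_s: 11.33
position: [0.5479, 0.0836, 0.2808]
tool_rot: [[0.925, -0.379, 0.001], [-0.379, -0.925, 0.0], [0.0, -0.001, -1.0]]
contact_force: [-0.6, 1.6, 7.1]
grip_width: 0.0173
finger_force: 49.2
```

>>> move_arm:
  deltas:
    - [[0,0,0],0.2,1]
    - [[0,0,0],0.4,1]
    - [[0,0,0],0.4,1]
    - [[0,0,0],0.4,1]
    - [[0,0,0],0.4,1]
    - [[0,0,0],0.4,1]
    - [[0,0,0],0.4,1]
    - [[0,0,0],0.4,1]

```text
time_s: 12.0
position: [0.5479, 0.0836, 0.2808]
tool_rot: [[1.0, -0.026, 0.001], [-0.026, -1.0, 0.001], [0.001, -0.001, -1.0]]
contact_force: [-1.1, 1.4, 6.0]
grip_width: 0.0174
finger_force: 49.3
```

>>> move_arm:
  deltas:
    - [[0,0,0],0.4,1]
    - [[0,0,0],0.4,1]
    - [[0,0,0],0.4,1]
    - [[0,0,0],0.4,1]
    - [[0,0,0],0.4,1]
    - [[0,0,0],0.4,1]
    - [[0,0,0],0.4,1]
    - [[0,0,0],0.4,1]

```text
time_s: 12.67
position: [0.5479, 0.0837, 0.2809]
tool_rot: [[0.937, 0.35, 0.001], [0.35, -0.937, 0.001], [0.001, -0.0, -1.0]]
contact_force: [-0.5, 2.8, 7.1]
grip_width: 0.0175
finger_force: 49.2
```

>>> move_arm:
  deltas:
    - [[0,0,0],0.4,1]
    - [[0,0,0],0.4,1]
    - [[0,0,0],0.4,1]
    - [[0,0,0],0.4,1]
    - [[0,0,0],0.4,1]
    - [[0,0,0],0.3,1]
    - [[0,0,0],0.2,1]
    - [[0,0,0],0,1]

```text
time_s: 13.33
position: [0.5479, 0.0837, 0.2808]
tool_rot: [[0.792, 0.611, 0.001], [0.611, -0.792, 0.001], [0.001, -0.0, -1.0]]
contact_force: [-0.2, 2.5, 6.5]
grip_width: 0.0174
finger_force: 49.2
```

```bash
python3 - <<'E'
from h import *
o=arm.get_obs();R=np.array(o["tool_rot"]);print(o["time_s"],np.round(o["position"],4),"turned",112.3+np.degrees(np.arctan2(R[1,1],R[0,1])),np.round(o["q"],1),np.round(o["contact_force"],1),np.round(o["moment"],2),o["grip_width"])
E
```

```text
13.3333 [0.5479 0.0837 0.2808] turned 59.94812422598749 [-11.   48.6  -1.9  97.3   2.5  34.  -66.7] [-0.2  2.5  6.5] [0.46 0.19 0.  ] 0.017408986686725005
```

Turned 59.9°. I'll release, lift and check.

>>> move_arm:
  deltas:
    - [[0,0,0],0,1]
    - [[0,0,0],0,0.8]
    - [[0,0,0],0,0.5]
    - [[0,0,0],0,0.3]
    - [[0,0,0],0,0.1]
    - [[0,0,0],0,0.1]
    - [[0,0,0],0,0.1]
    - [[0,0,0],0,0.1]

```text
time_s: 14.0
position: [0.5478, 0.0834, 0.2804]
tool_rot: [[0.793, 0.609, -0.0], [0.609, -0.793, 0.0], [-0.0, -0.0, -1.0]]
contact_force: [-0.5, 0.6, 0.5]
grip_width: 0.0771
finger_force: 0.0
```

>>> move_arm:
  deltas:
    - [[0,0,0.3],0,0.1]
    - [[0,0,0.6],0,0.1]
    - [[0,0,0.8],0,0.1]
    - [[0,0,0.8],0,0.1]
    - [[0,0,0.8],0,0.1]
    - [[-0.8,0,0.5],0,0.1]
    - [[-0.8,0,0],0,0.1]
    - [[-0.8,0,0],0,0.1]

```text
time_s: 14.67
position: [0.4747, 0.0833, 0.3958]
tool_rot: [[0.793, 0.609, 0.002], [0.609, -0.793, 0.001], [0.002, 0.001, -1.0]]
contact_force: [-0.2, 0.4, -0.5]
grip_width: 0.0768
finger_force: 0.0
```

>>> move_arm:
  deltas:
    - [[-0.6,0,0],0,0.1]
    - [[0,0,0],0,0.1]
    - [[0,0,0],0,0.1]
    - [[0,0,0],0,0.1]

```text
time_s: 15.0
position: [0.4583, 0.0835, 0.3949]
tool_rot: [[0.793, 0.609, 0.001], [0.609, -0.793, 0.0], [0.001, 0.0, -1.0]]
contact_force: [-0.1, 0.0, 0.1]
grip_width: 0.0768
finger_force: 0.0
```

```bash
python3 w.py w5.png; python3 - <<'E'
from h import *
s=cap("scene");w=cv2.imread("pics/w5.png")
b=cv2.resize(s["img"][190:350,310:470,::-1],(480,480),interpolation=3)
cv2.imwrite("pics/crop5.png",np.hstack([cv2.resize(w,(320,240)),b[:240]*0]) if 0 else np.hstack([b,cv2.copyMakeBorder(cv2.resize(w,(320,240)),0,240,0,0,0)]))
E
```

```text
15.05 [0.4583 0.0834 0.3947] yaw_y -52.47 z [ 6.e-04  2.e-04 -1.e+00] [-13.   32.3  -2.1 107.7   1.7  39.9 -68.6] 0.07674775177446358 [-0.3  0.5  0.5]
```

View pics/crop5.png

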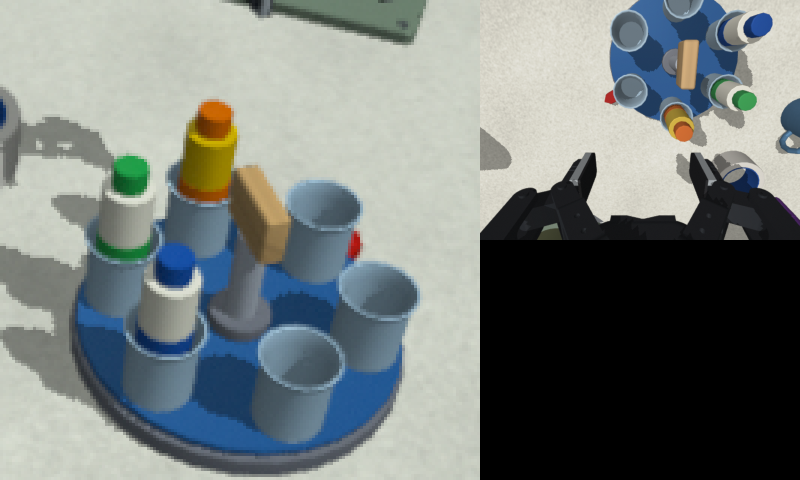

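The next empty cup is at the red pointer. All three bottles are seated upright in their cups, and the arm is clear.

```bash
python3 -c "
from station import arm
print(arm.finish_job())"
```

```text
the job is handed in; nothing more can be done
None
```

The yellow bottle is standing in the loading cup, the carousel is turned one click anticlockwise with the next empty cup at the pointer, and the job is handed in; the hand-in call gave no verdict.

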